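# Hang the paddle board on the fold-out drying hook

## Robot

A 6-joint arm with a two-finger parallel gripper is mounted at the origin on a cart in front of the work surface, level with it; the furniture and walls round the work are solid. World frame = base frame: x ahead of the robot, y to its left, z up, the work surface at z = 0. Lengths are in mm, angles in degrees, forces in N, time in s.
With the tool pointing down it reaches from about 375 to 750 mm from the base axis. Payload 9 kg.
Tool frame: the origin (TCP) lies at the very end of the fingers, on their centre line; the grasp point (between the pads) lies 19 mm behind it; z points along the fingers, x is the direction in which the jaws open and shut, and the axes are right-handed (so a half turn about z gives the same grasp; the last joint's range is limited). The gripper opens to 85 mm and grips with 20 to 120 N. Pads are 22 mm wide; open, the fingers measure 114 mm over their backs; the gripper's body (76 mm by 85 mm) begins 54 mm behind the grasp point. The pads swing forward as they close: fully open they stand 13 mm farther back than shut.
Start: joints at [53.761, 5.964, 5.575, 89.605, 0, 77.527], TCP at [241.812, 549.148, 231.331] pointing down, gripper open.
Joint ranges: [-171.21, 171.21], [-48.23, 106.86], [-62.78, 66.21], [-105.2, 120.99], [-86.42, 89.51], [-180, 180]. Speed limits (degrees/s): [127.2, 127.2, 147.25, 180, 180, 180].

## Interface

Orientations are given as [roll, pitch, yaw] about the fixed x, y, z axes, in that order (R = Rz(yaw) Ry(pitch) Rx(roll)).
In Python, from bench import sense, get_image, hand_in gives the robot as it stands.
- The arm moves only by the tool move_arm, never from a script. Its argument "plan" is a list that holds one entry, the list of rows, each a list of 7 numbers: the turn, a rotation vector about the tool's x, y, z in degrees, then the shift along the tool's x, y, z in cm, then the opening, from 0 (shut) to 1 (fully open). A call has 1 to 8 rows; each row is the pose to reach, as a shift and turn from the pose commanded when the call began, along the tool's axes at that moment; what a row does not reach only later rows make up. A row lasts 1/10 s, in which the tool goes at most 50 mm and 8.59 degrees, less where a joint would pass 70% of its speed; a pose out of reach is approached as far as the arm can. A call with a gripper value outside its range is refused whole. The fingers move at their own pace and stop on an object; the grip force is fixed at half the most. Time passes only in rows, so rows that repeat a pose let the fingers close. It gives the time, the measured TCP pose, the force and the opening at its end, in the units of the state.
- sense(): the state, without advancing time (a new reading comes with each control period).
- get_image(name): name is "side" or "top"; returns a dict with "frame" (480x640x3 uint8, red, green, blue), "range_z" (480x640 float32, mm along the optical axis (not along the pixel's ray), 0 where there is no reading), "mtx" (3x3 intrinsics, pixels), "rvec" (rotation vector, rad) and "tvec" (3), from world to camera coordinates, as OpenCV has them. Camera axes: x right, y down, z forward; pixel columns grow to the right and rows downward; lengths in mm; the calibration is good to about 2 mm. A picture is of the moment at which its call begins.
- hand_in(): hands the job in, once; it reports no verdict.
The state is a dict: "clock": time; "joint_positions": joint angles; "dq": joint speeds; "tau": joint torques, N m; "tcp_pos": TCP position; "eef_rot": TCP orientation; "contact_force": force on the tool from outside, world axes, zero at the start; "wrist_torque": the same for the moment, N m; "finger_gap": opening from 0.0 (shut) to 1.0 (fully open).
Only numpy, scipy, OpenCV 4.12 (cv2) and the standard library are available. Lean on these libraries where they do the work, as an engineer would, in place of code of your own. Each camera call takes 0.05 s, during which the arm holds its last target. There are 200 camera calls.

## Task

Fold the drying stand's hook straight out to its stop, then take the green paddle board out of its wire rack and hang it by its hole on the hook, slid right back against the hook's collar, pressing only lightly whenever it meets the stand. Let go so that it hangs free and still, and leave the sauce bottle, the timer and the scissors where they are.

Things in the scene. Friction and masses are not known exactly. Their poses are not given: they have to be found in the camera images.
- stand: Drying stand, fixed. Origin: centre of the underside of its dark base plate (200 along x, 150 along y, 12 thick). Aluminium upright, 25 (x) by 50 (y), centred at x = +50, top at z = 266. A black sleeve round it carries the hook; it is clamped by hand at some height, which is not measured, and does not slip. The sleeve is 64 wide, with a clamp knob out to y = +54.
- hinge_foot (a point): Point on the top of the base plate (z = 12) straight below the hook's upright hinge axis, 24 in front of the upright; axes as the stand. The hook arm's centre line is level, anywhere from 195 to 245 above the worktop: feel for it or look. Sleeve and hinge lugs reach from 40 below to 18 above that line; the sleeve's front face is 13 behind the axis.
- hook (a joint): Hinge, rad. 0: folded, arm along the stand's -y, end past the upright's edge; 1.571: out at its stop, arm along the stand's -x. Stiff (0.3 N m), stays where left. Arm: steel bar, diameter 8; 74 from the axis it bends up to a round tip (centre 85 out and 9 above the arm's centre line, top 13 above, end 89 out). Collar, diameter 22, from 30 to 34 out; the board belongs between collar and tip.
- board_hole (a point): Centre of the hole in the green plastic paddle board (0.15 to 0.31 kg, 10 thick along its x, z up to the handle's end). Hole along x, diameter 22, 150 above the lower edge, 50 below the upper edge. Handle 50 wide (y), from 110 to 200 above the lower edge; blade below it 120 wide. Starts upright in the rack; grip it across its thickness at the handle's upper edge, 39 solid above the hole.
- rack: Wire rack, fixed; origin at the centre of its underside. Base 90 (x) by 150 (y) by 6 thick, with four wire loops 62 high across it (y from -62 to 62, at x = -25.5, -8.5, 8.5, 25.5; wire diameter 5). The board stands on the base in the middle slot, 12 wide, its x along the rack's x.
- ketchup: Red sauce bottle, 57 wide, 195 high, standing loose; origin under its centre. Leave alone.
- timer: Red and white round kitchen timer, 62 wide, 58 high, loose; origin under its centre. Leave alone.
- scissors: Blue-handled scissors lying flat, 87 by 199 by 9, loose; origin under the centre. Leave alone.
There are look-alikes about, which are no part of the job. Leave any yellow look-alike of the part that bears board_hole alone.

How it is judged (in metres and radians):
On the way, in this order (a step that is already met when the one before it is completed fails the run):
1. the hook is folded out to its stop (value of joint hook above 1.48 rad), for 0.2 s.
2. the board's hole is over the hook, behind the tip, and the hook carries weight (contact force between board and stand above 0.5 N and x of board_hole in the frame of stand above -0.06 m and y of board_hole in the frame of stand between -0.012 and 0.012 m and height (world z) of board_hole above 0.18 m), for 0.2 s.
At the end, for the whole second after the job is handed in: the hook is folded out (over 1.45 rad), the board hangs upright (within 0.15 rad) and still with its hole over the hook arm, within 5.5 mm of fully back against the collar, and the robot has let go (value of joint hook above 1.45 rad and contact force between board and stand above 0.5 N and x of board_hole in the frame of stand between -0.031 and -0.018 m and y of board_hole in the frame of stand between -0.012 and 0.012 m and height (world z) of board_hole between 0.18 and 0.25 m and angle between board_hole's own z axis and vertical below 0.15 rad and contact force between the fingers and board below 0.1 N and linear speed of board below 0.03 m/s); the robot touches nothing.
It fails at once if the board is forced against the stand or hook with more than 25 N (contact force between board and stand above 25 N).
It fails at once if the sauce bottle is moved by more than 15 mm (distance of ketchup from where it was at the start of the episode above 0.015 m).
It fails at once if the timer is moved by more than 15 mm (distance of timer from where it was at the start of the episode above 0.015 m).
It fails at once if the scissors are moved by more than 15 mm (distance of scissors from where it was at the start of the episode above 0.015 m).
It also fails if it takes over 72 s, if anything falls off the work surface, if the arm or the gripper's body presses on something with over 40 N, if the wrist force passes 120 N, or if a joint passes its speed limit or range.

## Working session

There is one attempt and no reset: what is moved stays moved. The work goes in short steps, Python scripts to look and compute and a tool call to move; the robot and the scene stay as the last step left them, time stands still between calls to the robot, and variables do not carry over. Pictures are saved under pics/ and viewed, about 8 in all and at most 12, crops included, and the job is handed in when it is done.

Besides the shell and the picture viewer there is one more tool, called as name([rows], argument=value, ...), one row to a line, values as JSON. move_arm: Moves the arm, as the interface text tells. Its arguments: {"type":"object","properties":{"plan":{"type":"array"}},"required":["plan"]}

```bash
mkdir -p pics
cat > h.py <<'E'
import numpy as np, cv2
from bench import sense, get_image, hand_in
def cam(n):
    d=get_image(n); d['R']=cv2.Rodrigues(np.array(d['rvec'],float))[0]; d['t']=np.array(d['tvec'],float).ravel(); return d
def cloud(d):
    v,u=np.mgrid[:480,:640]; z=d['range_z'].astype(float); K=np.array(d['mtx'])
    c=np.stack([(u-K[0,2])/K[0,0]*z,(v-K[1,2])/K[1,1]*z,z],-1)
    w=(c-d['t'])@d['R']; w[z<=0]=np.nan; return w
def proj(d,p): return cv2.projectPoints(np.array(p,float).reshape(-1,1,3),np.array(d['rvec'],float),d['t'],np.array(d['mtx'],float),None)[0].reshape(-1,2)
def save(n,im,s=1): cv2.imwrite('pics/'+n,cv2.resize(im[...,::-1],None,fx=s,fy=s))
E
python3 - <<'E'
from h import *
for n in('side','top'):
    d=cam(n); save(n+'0.png',d['frame']); np.savez('/tmp/'+n,**d); print(n,-d['R'].T@d['t'],d['R'][2],d['mtx'][0][0])
print(sense())
E
```

```text
side [ -75.57459594 -302.11024545  925.88961736] [ 0.57976907  0.40120132 -0.70915818] 624.2650521084119
top [ 399.43021971  143.77455354 1056.58062809] [ 0.18677797 -0.01996695 -0.98219922] 504.71765338698197
{'clock': 0.1, 'joint_positions': array([ 5.37593274e+01,  5.99581166e+00,  5.53043848e+00,  8.96044452e+01,
       -1.94706587e-03,  7.75276372e+01]), 'dq': array([ 0.04305022, -0.13879077,  0.04801591,  0.00031632, -0.00825365,
        0.03416827]), 'tau': array([ 5.00834562e-03, -5.58209860e+01,  5.04718208e+01,  1.30375117e-02,
       -4.55175568e-04, -3.53186647e-05]), 'tcp_pos': array([241.62981973, 548.85976714, 230.58346272]), 'eef_rot': array([-1.79986823e+02,  6.85911572e-02,  6.62316993e+01]), 'contact_force': array([ 0.63133294, -0.40588987,  0.11752332]), 'wrist_torque': array([ 0.01268995, -0.00688714,  0.02284586]), 'finger_gap': 1.0025044944611323}
```

View pics/side0.png

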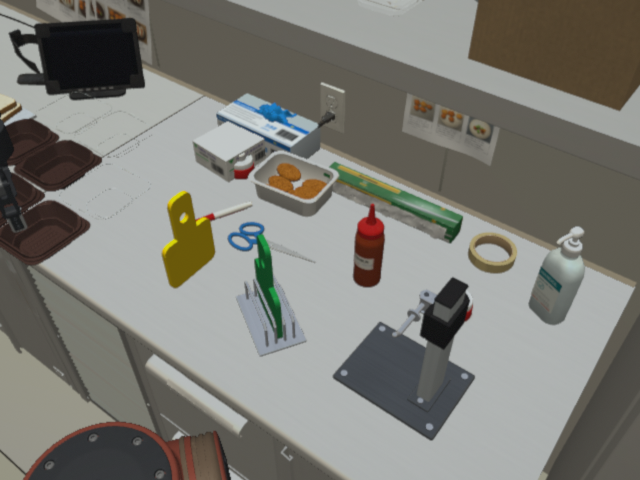

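View pics/top0.png

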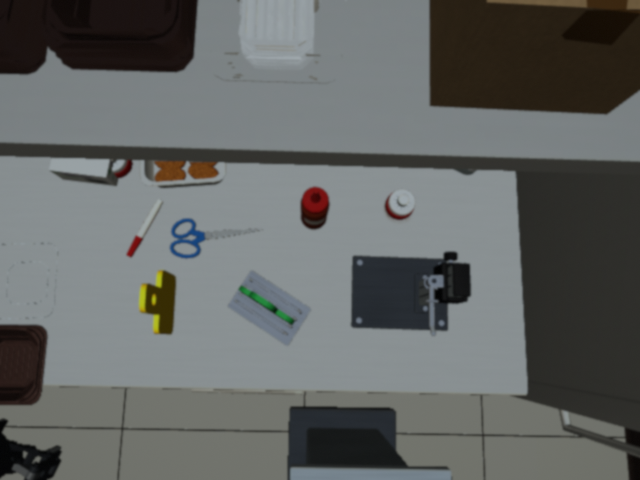

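Side: the stand is at (420,370), its hook folded with the tip at (398,333). The green board is at (268,280) in the rack, the yellow look-alike at (190,240), the bottle at (368,255), the timer behind the stand at (467,305). Candidates for the board: green (268,280) side / (267,300) top, yellow board (190,240), green box (400,200). By the description it's the green board in the wire rack.

Run:
```python
from h import *
T={n:dict(np.load(f'/tmp/{n}.npz')) for n in('side','top')}
for n,d in T.items():
    w=cloud(d); hsv=cv2.cvtColor(d['frame'],cv2.COLOR_RGB2HSV); f=d['frame'].astype(int)
    v,u=np.mgrid[:480,:640]
    g=(hsv[...,0]>45)&(hsv[...,0]<80)&(hsv[...,1]>150)&((v>220) if n=='side' else (v>270))
    P=w[g]; P=P[~np.isnan(P[:,0])]; print(n,'green',len(P),P.min(0),P.max(0))
    for lo,hi in((20,70),(80,110),(120,150),(160,180),(185,220)):
        q=P[(P[:,2]>lo)&(P[:,2]<hi)]
        if len(q)>10:
            r=cv2.minAreaRect(q[:,:2].astype(np.float32)); print(lo,hi,len(q),np.round(q.mean(0),1),r)
    # plate: z ~12 dark
    Lum=f.sum(-1)
    m=(abs(w[...,2]-12)<6)&(Lum<260)&(w[...,0]>250)&(w[...,0]<750)&(w[...,1]<200)&(w[...,1]>-300)
    k=cv2.morphologyEx(m.astype(np.uint8),cv2.MORPH_OPEN,np.ones((3,3)))
    q=w[k>0]; 
    if len(q): print('plate',len(q),cv2.minAreaRect(q[:,:2].astype(np.float32)),np.median(q[:,2]))
    # things above z>150 near stand
    m=(w[...,2]>150)&(w[...,2]<300)&(w[...,1]<60)&(w[...,1]>-250)&(w[...,0]<600)&(w[...,0]>250)
    q=w[m]; print('tall',len(q),np.nanmin(q,0),np.nanmax(q,0))
    # red
    r=((hsv[...,0]<6)|(hsv[...,0]>174))&(hsv[...,1]>150)&(w[...,2]>10)&(w[...,1]<200)&(w[...,1]>-250)&(w[...,0]>300)
    N,l,s,c=cv2.connectedComponentsWithStats(r.astype(np.uint8))
    for i in range(1,N):
        if s[i,4]>30: print('red',s[i],w[l==i].min(0),w[l==i].max(0))
    if n=='top': print('shelf',w[150,100],w[150,320],w[150,500],w[380,300])
    a=(270,420,360,500) if n=='side' else (240,340,340,490)
    save(f'{n}_c.png',d['frame'][a[0]:a[1],a[2]:a[3]],4)
```

```text
side green 1006 [420.48418871  33.99876335   0.71700894] [871.12979069 375.66040022 208.44953738]
20 70 87 [549.3 126.8  43.1] ((656.20751953125, 128.32803344726562), (72.15705108642578, 464.7709045410156), 73.56986999511719)
80 110 229 [444.  195.7  95.4] ((452.30694580078125, 205.68722534179688), (107.97855377197266, 8.887633323669434), 59.84593963623047)
120 150 150 [450.6 205.3 136.3] ((456.47235107421875, 210.8934326171875), (51.42241668701172, 8.806208610534668), 58.38518524169922)
160 180 80 [447.4 199.5 170.3] ((453.1993103027344, 205.6872100830078), (38.268795013427734, 8.807003021240234), 58.08797836303711)
185 220 188 [452.5 205.6 199.5] ((455.40716552734375, 208.0955810546875), (43.76024627685547, 10.395419120788574), 59.06512451171875)
plate 6824 ((527.5567016601562, -14.065704345703125), (290.3902893066406, 216.5874786376953), 89.31132507324219) 11.209718455948087
tall 2859 [ 405.67107024 -128.73425528  150.02922997] [547.33652113 -60.82748099 268.13219715]
red [358 204  26  37 548] [625.80712006  98.19750767 122.78301299] [674.67898587 144.4029162  196.5654755 ]
red [4
[... 243 characters left out ...]
60546875, 213.3562774658203), (49.68034362792969, 8.25130844116211), 58.546749114990234)
plate 5351 ((496.04150390625, -57.44586181640625), (199.46485900878906, 148.55909729003906), 89.35149383544922) 12.484801440726267
tall 1920 [ 407.8609644  -125.88342786  177.34668858] [550.28944859 -59.6428335  271.72846068]
red [302 188  26  31 601] [629.04236195 100.79482411  87.98492923] [675.18860244 149.0141786  196.83650713]
red [386 204  18  15  55] [653.07142248 -65.63912373  13.04247749] [682.82936645 -28.54844039  30.83892611]
shelf [608.68445146 383.10415593 494.31053051] [610.59745652 127.80975682 509.19012958] [615.79229889 -78.99391671 511.7729431 ] [315.36749976 144.46694306   5.45232333]
```

View pics/side_c.png

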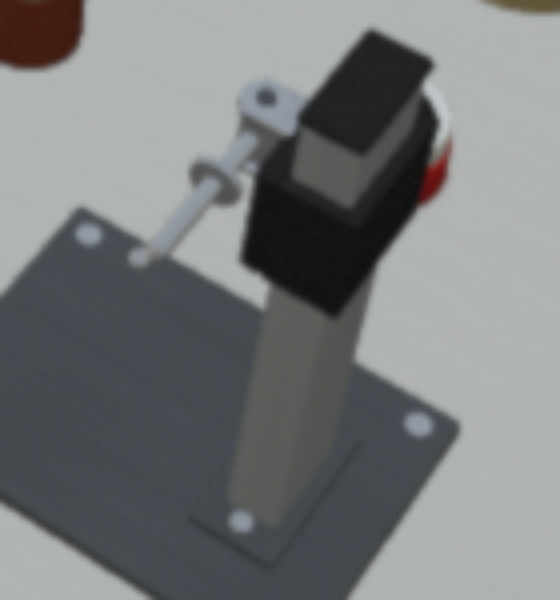

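Crop: the hook is folded along world −x, with its collar at about (215,180) and tip at (140,258). The pushing side (−y) is free. Now the arm height.

Run:
```python
from h import *
T={n:dict(np.load(f'/tmp/{n}.npz')) for n in('side','top')}
for n,d in T.items():
    w=cloud(d)
    print(n)
    for a in range(404,480,6):
        m=(w[...,0]>a)&(w[...,0]<=a+6)&(w[...,1]>-95)&(w[...,1]<-50)&(w[...,2]>120)
        q=w[m]
        if len(q): print(a,len(q),'y',np.round(np.percentile(q[:,1],[5,50,95]),1),'z',np.round(np.percentile(q[:,2],[5,50,95]),1))
    m=(w[...,2]>185)&(w[...,0]>470)&(w[...,0]<560)&(w[...,1]>-140)&(w[...,1]<-40); q=w[m]
    h,e=np.histogram(q[:,2],np.arange(185,280,5)); print(list(zip(e,h)))
    q=w[(w[...,2]>258)&(w[...,0]>440)&(w[...,0]<560)&(w[...,1]>-150)&(w[...,1]<-60)];print('upr top',q.min(0),q.max(0))
d=T['side']; save('b_c.png',d['frame'][220:360,220:340],4)
s=(459.3,213.4,205); print([proj(T[n],s) for n in T])
```

```text
side
404 20 y [-74.2 -71.2 -68. ] z [224.2 227.2 229.4]
410 12 y [-74.5 -73.4 -69.6] z [221.  226.7 228.8]
416 12 y [-74.9 -73.7 -70.3] z [216.9 221.4 224.6]
422 20 y [-74.5 -72.1 -68.2] z [215.5 219.4 221.5]
428 19 y [-74.5 -71.8 -68.1] z [216.9 219.3 220.9]
434 20 y [-74.8 -73.3 -67.9] z [215.4 218.7 221.3]
440 18 y [-75.3 -71.3 -67.9] z [217.6 219.2 221.7]
446 20 y [-74.7 -72.2 -67.9] z [216.3 219.  220.6]
452 18 y [-75.3 -72.1 -68.9] z [215.5 219.5 222.4]
458 210 y [-93.9 -86.2 -64.3] z [183.8 216.4 227.2]
464 63 y [-94.5 -88.3 -67.4] z [185.7 223.1 232.8]
470 41 y [-93.7 -87.7 -69.1] z [217.5 231.  233. ]
476 37 y [-91.6 -84.5 -70.1] z [216.8 228.  232.5]
[(np.int64(185), np.int64(28)), (np.int64(190), np.int64(19)), (np.int64(195), np.int64(29)), (np.int64(200), np.int64(33)), (np.int64(205), np.int64(34)), (np.int64(210), np.int64(48)), (np.int64(215), np.int64(83)), (np.int64(220), np.int64(53)), (np.int64(225), np.int64(74)), (np.int64(230), np.int64(357)), (np.int64(235), np.int64(58)), (np.int64(240), np.int64(45)), (np.int64(245), np.int64(41)), (np.int64(250), np.int64(3
[... 921 characters left out ...]
(np.int64(190), np.int64(9)), (np.int64(195), np.int64(20)), (np.int64(200), np.int64(38)), (np.int64(205), np.int64(57)), (np.int64(210), np.int64(72)), (np.int64(215), np.int64(102)), (np.int64(220), np.int64(50)), (np.int64(225), np.int64(33)), (np.int64(230), np.int64(361)), (np.int64(235), np.int64(102)), (np.int64(240), np.int64(25)), (np.int64(245), np.int64(30)), (np.int64(250), np.int64(26)), (np.int64(255), np.int64(19)), (np.int64(260), np.int64(94)), (np.int64(265), np.int64(478)), (np.int64(270), np.int64(5))]
upr top [ 470.1508047  -121.16859126  258.07670042] [522.04593323 -92.80435411 271.72846068]
[array([[262.34903999, 240.13912986]]), array([[260.76761748, 300.33349767]])]
```

View pics/b_c.png

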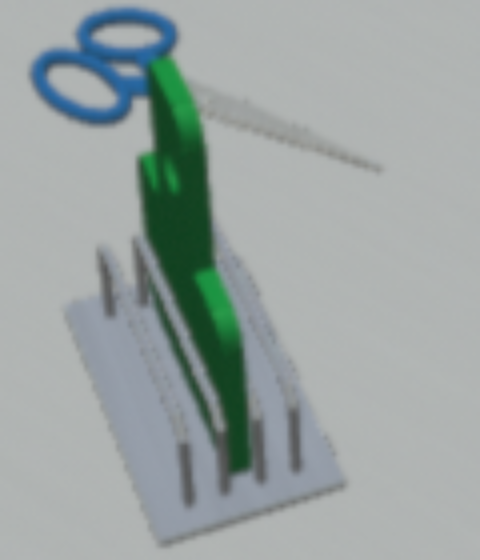

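The hook arm's centre line is at about z=216, hinge axis at (496,−71). The crop confirms the green board with its hole in the rack's middle slot; scissors lie clear behind it. First, the hook.

```bash
cat >> h.py <<'E'
from scipy.spatial.transform import Rotation as Ro
def rows(wps):
    "world targets (x,y,z,yaw) tool down -> turn/shift rows from present pose"
    s=sense(); R=Ro.from_euler('xyz',s['eef_rot'],degrees=True)
    for *p,yaw in wps:
        T=Ro.from_euler('xyz',[180,0,yaw],degrees=True)
        print(np.round((R.inv()*T).as_rotvec(degrees=True),1).tolist(), np.round(R.inv().apply(np.array(p)-s['tcp_pos'])/10,2).tolist())
E
python3 - <<'E'
from h import *
rows([(242,549,300,66),(310,300,310,80),(380,100,310,90),(424,-108,310,90)])
E
```

```text
[-0.0, 0.1, 0.2] [0.02, 0.03, -6.94]
[-0.0, 0.1, -13.8] [-20.03, 16.29, -7.92]
[-0.0, 0.1, -23.8] [-35.51, 30.75, -7.91]
[-0.0, 0.1, -23.8] [-52.77, 43.16, -7.89]
```

move_arm([
  [[0,0,0,0,0,-7,0],[0,0,0,0,0,-7,0],[0,0,-14,-20,16.3,-8,0],[0,0,-14,-20,16.3,-8,0],[0,0,-14,-20,16.3,-8,0],[0,0,-14,-20,16.3,-8,0],[0,0,-14,-20,16.3,-8,0],[0,0,-14,-20,16.3,-8,0]],
])

```text
clock: 0.9
tcp_pos: [311.4, 297.0, 311.5]
eef_rot: [179.9, 0.0, 80.0]
contact_force: [-0.0, -0.1, -0.7]
finger_gap: -0.0
```

Run:
```python
from h import *
rows([(380,100,310,90),(424,-110,310,90)])
```

```text
[0.1, 0.0, -10.0] [-18.2, 10.18, 0.17]
[0.1, 0.0, -10.0] [-38.12, 18.16, 0.19]
```

move_arm([
  [[0,0,-10,-18.2,10.2,0,0],[0,0,-10,-18.2,10.2,0,0],[0,0,-10,-18.2,10.2,0,0],[0,0,-10,-18.2,10.2,0,0],[0,0,-10,-38.1,18.2,0,0],[0,0,-10,-38.1,18.2,0,0],[0,0,-10,-38.1,18.2,0,0],[0,0,-10,-38.1,18.2,0,0]],
])

```text
clock: 1.7
tcp_pos: [418.2, -75.9, 311.2]
eef_rot: [180.0, -0.0, 90.2]
contact_force: [0.4, 0.1, 1.6]
finger_gap: -0.003
```

Run:
```python
from h import *
print(sense()['tcp_pos'])
rows([(422,-110,310,90),(422,-110,205,90)])
```

```text
[418.17178865 -75.86684612 311.18950443]
[0.0, -0.0, 0.2] [-3.41, 0.37, 0.12]
[0.0, -0.0, 0.2] [-3.42, 0.36, 10.62]
```

move_arm([
  [[0,0,0,-3.4,0.4,0,0],[0,0,0,-3.4,0.4,0,0],[0,0,0,-3.4,0.4,5,0],[0,0,0,-3.4,0.4,8,0],[0,0,0,-3.4,0.4,10.6,0],[0,0,0,-3.4,0.4,10.6,0]],
])

```text
clock: 2.3
tcp_pos: [420.7, -106.2, 201.9]
eef_rot: [-179.7, -0.2, 90.3]
contact_force: [-0.6, -0.6, 0.2]
finger_gap: 0.001
```

Run:
```python
from h import *
print(sense()['tcp_pos'],sense()['contact_force'])
w=[]
for a in [0,10,20,30,40,50,60,70,80,86,90,93]:
    t=np.radians(180-a); u=np.array([np.cos(t),np.sin(t)]); b=np.array([-u[1],u[0]])
    d=11*abs(b[0])+14.5*abs(b[1]); r=72-12*min(a,40)/40
    p=np.array([496,-71])+r*u+(4+d)*b; w.append((*p,205,90))
print(np.round(w)); rows(w)
```

```text
[ 420.6713906  -106.15036925  201.85416537] [-0.629697   -0.61445742  0.16359052]
[[424. -89. 205.  90.]
 [425. -79. 205.  90.]
 [427. -69. 205.  90.]
 [430. -59. 205.  90.]
 [436. -49. 205.  90.]
 [441. -39. 205.  90.]
 [448. -29. 205.  90.]
 [457. -21. 205.  90.]
 [468. -15. 205.  90.]
 [476. -12. 205.  90.]
 [481. -11. 205.  90.]
 [483. -10. 205.  90.]]
[-0.3, -0.2, 0.3] [1.66, 0.34, -0.31]
[-0.3, -0.2, 0.3] [2.72, 0.4, -0.31]
[-0.3, -0.2, 0.3] [3.76, 0.62, -0.3]
[-0.3, -0.2, 0.3] [4.75, 1.0, -0.3]
[-0.3, -0.2, 0.3] [5.67, 1.54, -0.3]
[-0.3, -0.2, 0.3] [6.7, 2.04, -0.3]
[-0.3, -0.2, 0.3] [7.66, 2.77, -0.3]
[-0.3, -0.2, 0.3] [8.48, 3.71, -0.3]
[-0.3, -0.2, 0.3] [9.1, 4.83, -0.31]
[-0.3, -0.2, 0.3] [9.36, 5.57, -0.31]
[-0.3, -0.2, 0.3] [9.49, 6.08, -0.31]
[-0.3, -0.2, 0.3] [9.56, 6.32, -0.31]
```

move_arm([
  [[0,0,0,2.1,0.2,0,0],[0,0,0,3.1,0.3,0,0],[0,0,0,4.1,0.5,0,0],[0,0,0,5.1,0.8,0,0],[0,0,0,6.1,1.4,0,0],[0,0,0,7.1,1.9,0,0],[0,0,0,8.1,2.6,0,0],[0,0,0,8.9,3.5,0,0]],
])

```text
clock: 3.1
tcp_pos: [457.0, -18.8, 206.6]
eef_rot: [180.0, 0.1, 90.3]
contact_force: [-3.0, -5.0, -1.2]
finger_gap: -0.0
```

Run:
```python
from h import *
d=cam('top'); print(sense()['tcp_pos'],sense()['contact_force']); save('t1.png',d['frame'][200:360,320:520],3)
```

```text
[457.88926472 -17.83836915 206.41486371] [-2.42516735 -1.29536984 -0.18762897]
```

View pics/t1.png

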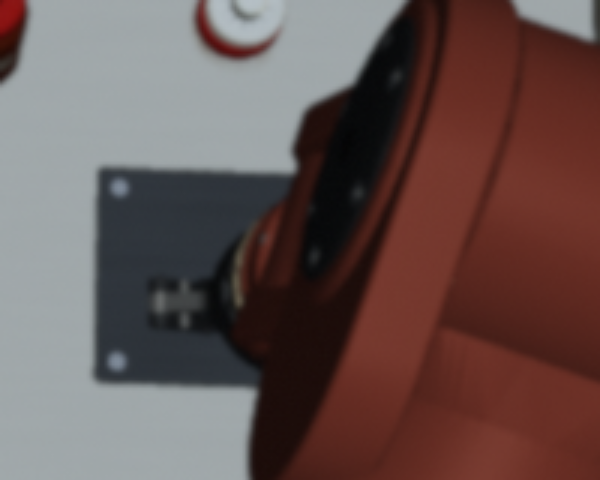

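The arm hides the hook, but the force fits pushing. Continue to the stop.

move_arm([
  [[0,0,0,0.6,1.1,0,0],[0,0,0,0.8,1.7,0,0],[0,0,0,0.8,2.1,0,0],[0,0,0,0.8,2.4,0,0],[0,0,0,0.8,2.5,0,0]],
])

```text
clock: 3.65
tcp_pos: [481.5, -10.2, 205.7]
eef_rot: [-180.0, -0.1, 90.3]
contact_force: [-6.1, 3.3, 3.4]
finger_gap: -0.002
```

Run:
```python
from h import *
d=cam('side'); print(sense()['tcp_pos'],sense()['contact_force']); save('s1.png',d['frame'][240:400,340:500],4)
```

```text
[481.56651894 -10.27636504 205.68702055] [-4.94413794  2.42102509  1.59076345]
```

View pics/s1.png

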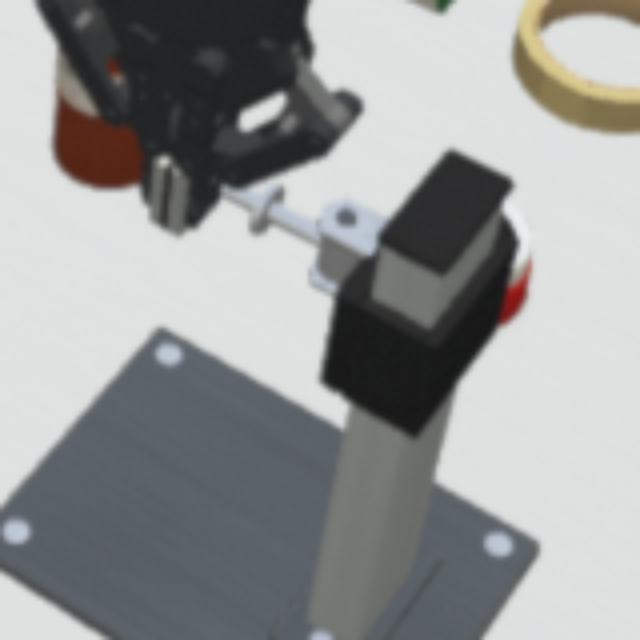

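The hook is nearly straight out (collar at crop (265,205)). I'll push gently until the force shows the stop.

move_arm([
  [[0,0,0,0,0.2,0,0],[0,0,0,0,0.4,0,0],[0,0,0,0,0.4,0,0]],
])

```text
clock: 4.0
tcp_pos: [483.0, -10.2, 205.5]
eef_rot: [-179.7, -0.1, 90.3]
contact_force: [-19.7, 2.1, 8.0]
finger_gap: 0.001
```

Force rose to 20 N, so it's at the stop. Hold, back off and look.

move_arm([
  [[0,0,0,0,0,0,0],[0,0,0,0,0,0,0],[0,0,0,0,-4,0,0],[0,0,0,0,-6,-3,0],[0,0,0,8,-6,-8,0],[0,0,0,13,-6,-13,0.3],[0,0,0,18,-6,-15,0.5],[0,0,0,21,-6,-15,0.5]],
])

```text
clock: 4.8
tcp_pos: [425.5, 160.1, 341.7]
eef_rot: [179.8, -0.1, 90.2]
contact_force: [0.3, -0.1, 0.8]
finger_gap: 0.489
```

Run:
```python
from h import *
s=sense(); print(s['tcp_pos'])
for n in('side','top'):
    d=cam(n); w=cloud(d); np.savez('/tmp/%s2'%n,**d)
    print(n)
    for a in range(-60,24,7):
        m=(w[...,1]>a)&(w[...,1]<=a+7)&(w[...,0]>470)&(w[...,0]<525)&(w[...,2]>190)&(w[...,2]<245)
        q=w[m]
        if len(q): print(a,len(q),'x',np.round(np.percentile(q[:,0],[5,50,95]),1),'z',np.round(np.percentile(q[:,2],[5,50,95]),1))
rows([(459,213,300,148.5),(459,213,184,148.5)])
```

```text
[425.46013526 160.05171043 341.65504114]
side
-60 26 x [490.3 492.7 496.7] z [215.4 219.2 221.2]
-53 25 x [489.9 491.9 495.8] z [215.9 219.7 221.8]
-46 63 x [486.1 493.1 502.6] z [210.1 220.1 226.6]
-39 25 x [485.  491.9 497.3] z [215.4 219.  225.5]
-32 24 x [491.1 493.4 496.8] z [214.9 218.7 221.6]
-25 22 x [490.2 493.5 496.1] z [214.9 218.9 220.6]
-18 25 x [490.3 493.7 497.6] z [215.7 219.  222.3]
-11 24 x [491.4 492.8 496.9] z [215.  219.3 221.9]
-4 23 x [490.8 493.2 497.5] z [215.7 220.  221.9]
3 28 x [492.1 493.7 498.1] z [216.9 222.8 226.9]
10 22 x [490.9 494.3 497.6] z [223.8 226.3 229.8]
top
-60 20 x [493.  496.1 500. ] z [218.3 220.7 222.3]
-53 21 x [493.  496.1 499.7] z [217.3 220.8 223.1]
-46 19 x [488.8 496.2 504.2] z [218.3 223.3 228.9]
-39 50 x [487.6 495.9 504.7] z [213.  221.3 227.7]
-32 18 x [494.  497.2 499.5] z [218.4 220.4 224. ]
-25 21 x [493.9 497.2 500.7] z [218.1 220.5 222.7]
-18 21 x [493.9 497.  500.7] z [218.1 220.9 223.2]
-11 20 x [493.7 496.7 500.6] z [217.7 220.2 223.7]
-4 21 x [493.6 496.7 500.4] z [217.6 220.4 223.1]
3 18 x [494.1 496.8 500.3] z [219.3 224.9 228.5]
10 20 x [494.  497.  500.5] z [225.6 228.6 230.7]
17 3 x [495.8 497.  498.8] z [226.7 226.8 229. ]
[0.4, 0.0, -57.9] [4.93, 3.4, 4.26]
[0.4, 0.0, -57.9] [4.9, 3.34, 15.86]
```

Hook is straight out along +y, bar axis at x≈496, z≈216. Now the board.

move_arm([
  [[0,0,-20,5.2,3.3,0,0.5],[0,0,-40,5.2,3.3,0,0.5],[0,0,-58,5.2,3.3,4,0.5],[0,0,-58,5.2,3.3,4,0.5],[0,0,-58,5.2,3.3,8,0.5],[0,0,-58,5.2,3.3,8,0.5],[0,0,-58,5.2,3.3,8,0.5],[0,0,-58,5.2,3.3,8,0.5]],
])

```text
clock: 5.7
tcp_pos: [457.9, 210.3, 258.8]
eef_rot: [180.0, -0.0, 148.3]
contact_force: [-0.2, 0.8, 1.2]
finger_gap: 0.501
```

Run:
```python
from h import *
s=sense(); print(s['tcp_pos'],s['eef_rot'])
d=cam('side'); save('s2.png',d['frame'][150:330,180:340],4)
rows([(458,212,230,148.5),(458,212,184,148.5)])
```

```text
[457.94318986 210.25363489 258.77097495] [ 1.79968422e+02 -1.31068963e-02  1.48299340e+02]
[0.0, 0.0, -0.4] [0.09, 0.13, 2.91]
[0.0, 0.0, -0.4] [0.1, 0.13, 7.51]
```

View pics/s2.png

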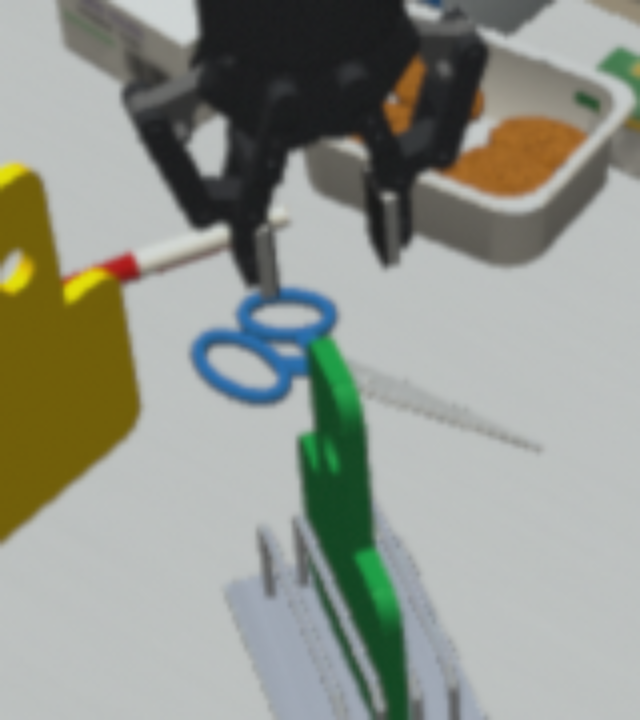

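The fingers (265,270) and (390,240) straddle the handle's top edge at (330,350). Descend and grip.

move_arm([
  [[0,0,0,0.1,0.1,3,0.5],[0,0,0,0.1,0.1,6,0.5],[0,0,0,0.1,0.1,7.5,0.5],[0,0,0,0.1,0.1,7.5,0.5],[0,0,0,0.1,0.1,7.5,0.1],[0,0,0,0.1,0.1,7.5,0],[0,0,0,0.1,0.1,7.5,0],[0,0,0,0.1,0.1,7.5,0]],
])

```text
clock: 6.55
tcp_pos: [458.5, 212.3, 185.8]
eef_rot: [179.9, 0.1, 148.2]
contact_force: [0.3, -0.0, 6.6]
finger_gap: 0.098
```

move_arm([
  [[0,0,0,0,0,0,0],[0,0,0,0,0,-1,0],[0,0,0,0,0,-3,0],[0,0,0,0,0,-6,0],[0,0,0,0,0,-9,0],[0,0,0,0,0,-12,0],[0,0,0,0,0,-12,0]],
])

```text
clock: 7.25
tcp_pos: [458.6, 212.3, 308.7]
eef_rot: [179.8, 0.2, 148.2]
contact_force: [0.3, 1.3, -1.3]
finger_gap: 0.102
```

Run:
```python
from h import *
s=sense(); print(s['tcp_pos'],s['eef_rot'],s['contact_force'])
rows([(496,80,304,89.4),(496,80,251,89.4)])
```

```text
[458.60295864 212.30013509 308.73072746] [179.76982292   0.24972006 148.22891997] [ 0.30619032  1.32766092 -1.32487048]
[0.3, 0.1, 58.8] [-10.14, -9.28, 0.48]
[0.3, 0.1, 58.8] [-10.12, -9.3, 5.78]
```

move_arm([
  [[0,0,8,-1.5,-1.3,0.5,0],[0,0,16,-3,-2.6,0.5,0],[0,0,24,-4.5,-4,0.5,0],[0,0,32,-6,-5.3,0.5,0],[0,0,40,-7.5,-6.6,0.5,0],[0,0,48,-9,-8,0.5,0],[0,0,56,-10.1,-9.3,0.5,0],[0,0,58.8,-10.1,-9.3,0.5,0]],
])

```text
clock: 8.05
tcp_pos: [494.3, 78.1, 298.1]
eef_rot: [-179.9, 0.0, 89.0]
contact_force: [-0.7, 0.1, -2.7]
finger_gap: 0.102
```

move_arm([
  [[0,0,0,0,0,2,0],[0,0,0,0,0,4,0],[0,0,0,0,0,5,0],[0,0,0,0,0,5,0],[0,0,0,0,0,5,0]],
])

```text
clock: 8.55
tcp_pos: [494.3, 79.9, 249.4]
eef_rot: [180.0, -0.0, 89.4]
contact_force: [1.2, -0.6, -2.0]
finger_gap: 0.102
```

Run:
```python
from h import *
s=sense(); print(s['tcp_pos'],s['eef_rot'],s['contact_force'])
for n in('side','top'):
    d=cam(n); w=cloud(d); np.savez('/tmp/%s3'%n,**d)
    hsv=cv2.cvtColor(d['frame'],cv2.COLOR_RGB2HSV)
    g=(hsv[...,0]>45)&(hsv[...,0]<80)&(hsv[...,1]>150)&(w[...,1]>20)&(w[...,1]<140)&(w[...,0]>400)&(w[...,0]<600)&(w[...,2]>20)
    q=w[g]; print(n,len(q))
    if len(q):
        print(q.min(0),q.max(0)); 
        for lo in range(60,280,20):
            p=q[(q[:,2]>lo)&(q[:,2]<=lo+20)]
            if len(p)>5: print(lo,len(p),'x',np.round(np.percentile(p[:,0],[2,98]),1),'y',np.round(np.percentile(p[:,1],[2,50,98]),1), 'slope',np.round(np.polyfit(p[:,0],p[:,1],1)[0],3))
    if n=='side': save('s3.png',d['frame'][180:380,280:480],4)
```

```text
[494.29255987  79.87330098 249.39532695] [ 1.79996882e+02 -3.67215434e-03  8.94380070e+01] [ 1.23243021 -0.63086771 -1.95192291]
side 2485
[431.16761987  72.10735818  73.6670638 ] [553.54275751  84.82405726 271.55584006]
60 61 x [444.6 542. ] y [73.2 74.9 76.3] slope -0.01
80 293 x [433.5 545.8] y [72.9 74.7 78.1] slope -0.016
100 311 x [432.7 548.5] y [72.8 74.5 78.8] slope -0.015
120 327 x [432.8 547.6] y [73.2 74.7 78.6] slope -0.016
140 343 x [433.2 546.4] y [73.1 74.7 79.3] slope -0.017
160 451 x [433.9 547.3] y [73.3 75.1 82.7] slope -0.016
180 190 x [452.9 528. ] y [73.3 75.  80.9] slope -0.044
200 199 x [467.5 513.2] y [73.4 75.3 83.8] slope 0.011
220 135 x [467.3 514.4] y [72.9 75.  81.5] slope -0.056
240 95 x [466.9 485.6] y [73.8 75.5 81.6] slope -0.2
260 80 x [469.9 491.1] y [74.1 79.5 84.2] slope 0.243
top 0
```

View pics/s3.png

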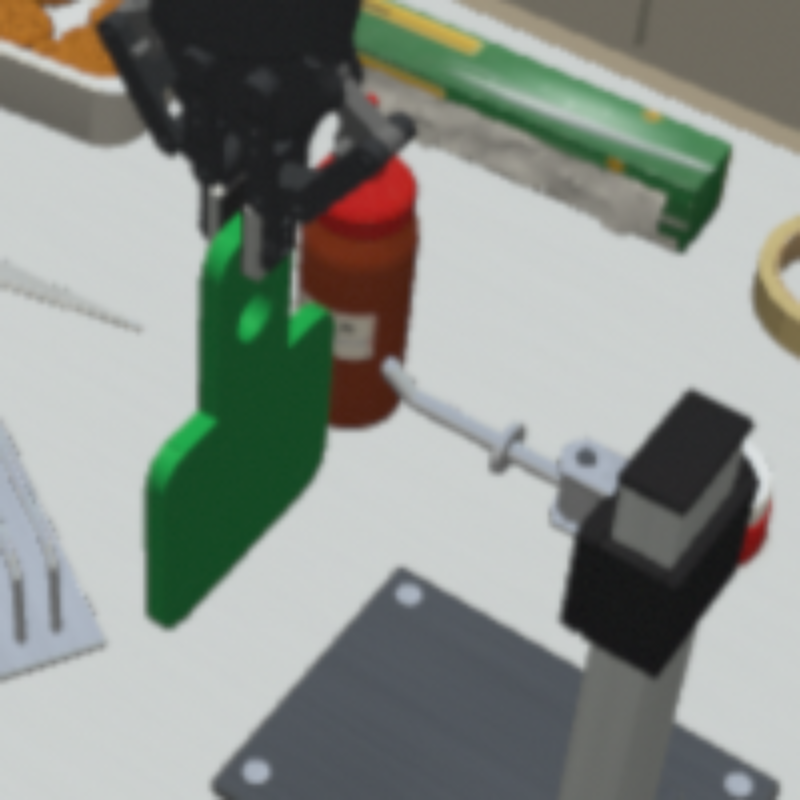

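The board hangs upright in the grip, its hole at crop (255,318) and the hook tip at (390,365). Measure the hole directly against the bar.

Run:
```python
from h import *
d=dict(np.load('/tmp/side3.npz')); w=cloud(d)
hsv=cv2.cvtColor(d['frame'],cv2.COLOR_RGB2HSV); g=((hsv[...,0]>45)&(hsv[...,0]<80)&(hsv[...,1]>150))
sub=g&(hsv[...,2]<112); 
print(np.percentile(hsv[...,2][g&(w[...,1]>60)&(w[...,1]<80)],[10,50,90]))
K=np.array(d['mtx'],float); o=-d['R'].T@d['t']
def ray(u,v,Y):
    r=d['R'].T@np.linalg.inv(K)@[u,v,1]; return o+r*(Y-o[1])/r[1]
face=sub.astype(np.uint8); c,h=cv2.findContours(face,cv2.RETR_CCOMP,cv2.CHAIN_APPROX_NONE)
for i,k in enumerate(c):
    if h[0][i][3]>=0 and cv2.contourArea(k)>15:
        P=np.array([ray(*p,74.8) for p in k[:,0]]); print(len(k),k[:,0].mean(0),'min',P.min(0),'max',P.max(0),'mid',(P.min(0)+P.max(0))/2)
s2=dict(np.load('/tmp/side2.npz')); w=cloud(s2)
q=w[(w[...,1]>-35)&(w[...,1]<-4)&(w[...,0]>470)&(w[...,0]<525)&(w[...,2]>190)&(w[...,2]<245)]
r=lambda c:np.linalg.lstsq(np.c_[2*c,np.ones(len(c))],(c**2).sum(1),rcond=None)[0]
print('bar fit x,z',r(q[:,[0,2]]),q.min(0),q.max(0))
```

```text
[73. 73. 87.]
26 [342.61538462 259.5       ] min [478.97909596  74.8        206.64596683] max [504.22806463  74.8        230.35336733] mid [491.60358029  74.8        218.49966708]
bar fit x,z [ 4.94047175e+02  2.18142980e+02 -2.91659556e+05] [489.47636872 -34.89599498 213.16075037] [500.47246756  -4.2475025  222.97926733]
```

move_arm([
  [[0,0,0,-2,0.25,-0.2,0],[0,0,0,-4,0.25,-0.2,0],[0,0,0,-5.2,0.25,-0.2,0],[0,0,0,-5.2,0.25,-0.2,0]],
])

```text
clock: 9.05
tcp_pos: [496.6, 26.6, 251.5]
eef_rot: [180.0, 0.0, 89.3]
contact_force: [-0.0, 0.1, -2.3]
finger_gap: 0.099
```

Run:
```python
from h import *
s=sense(); print(s['tcp_pos'],s['eef_rot'],s['contact_force'])
d=cam('side'); save('s4.png',d['frame'][190:360,310:470],4)
```

```text
[496.64228235  26.63107496 251.52371919] [1.79950113e+02 1.46302727e-02 8.93268730e+01] [-0.02968326  0.1108137  -2.33361894]
```

View pics/s4.png

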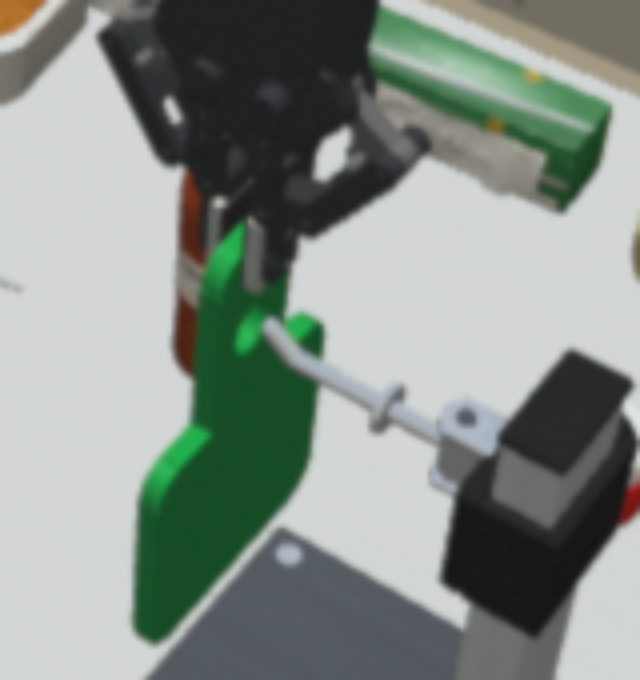

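The tip at (268,328) stands just in front of the hole's near face at (252,330), at the right height. Go over it in small steps.

move_arm([
  [[0,0,0,-0.4,0,0,0],[0,0,0,-0.8,0,0,0],[0,0,0,-1.2,0,0,0]],
])

```text
clock: 9.4
tcp_pos: [496.2, 15.9, 251.0]
eef_rot: [180.0, -0.0, 89.5]
contact_force: [0.0, 0.2, -2.5]
finger_gap: 0.102
```

move_arm([
  [[0,0,0,-0.4,0,0,0],[0,0,0,-0.8,0,0,0],[0,0,0,-1.2,0,0,0]],
])

```text
clock: 9.7
tcp_pos: [496.1, 3.5, 251.0]
eef_rot: [180.0, -0.0, 89.4]
contact_force: [-0.1, 0.5, -1.9]
finger_gap: 0.105
```

move_arm([
  [[0,0,0,-0.4,0,0,0],[0,0,0,-0.8,0,0,0],[0,0,0,-1.2,0,0,0]],
])

```text
clock: 10.0
tcp_pos: [496.0, -8.5, 250.9]
eef_rot: [180.0, -0.0, 89.4]
contact_force: [-1.2, -0.2, -3.1]
finger_gap: 0.099
```

No contact. Lower to just above the bar, then slide back towards the collar.

move_arm([
  [[0,0,0,-0.4,0,0.4,0],[0,0,0,-0.8,0,0.8,0],[0,0,0,-1.2,0,0.8,0],[0,0,0,-1.5,0,0.8,0],[0,0,0,-1.7,0,0.8,0]],
])

```text
clock: 10.5
tcp_pos: [495.8, -25.5, 243.0]
eef_rot: [180.0, -0.0, 89.4]
contact_force: [0.2, -1.2, -2.4]
finger_gap: 0.1
```

Run:
```python
from h import *
s=sense(); print(s['tcp_pos'],s['contact_force'])
d=cam('side'); w=cloud(d); save('s5.png',d['frame'][210:340,350:470],5)
hsv=cv2.cvtColor(d['frame'],cv2.COLOR_RGB2HSV)
q=w[(hsv[...,0]>45)&(hsv[...,0]<80)&(hsv[...,1]>150)&(w[...,1]>-60)&(w[...,1]<0)&(w[...,0]>400)&(w[...,0]<600)&(w[...,2]>100)&(w[...,2]<200)]
print('face y',np.median(q[:,1]))
```

```text
[495.83841486 -25.49436245 243.03569827] [ 0.21995207 -1.24191419 -2.40433469]
face y -30.55094080894754
```

View pics/s5.png

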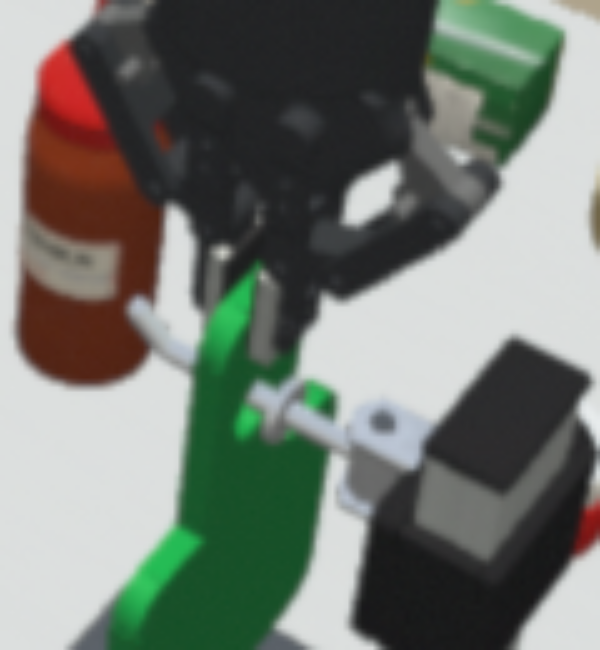

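The bar passes through the hole, with the collar (280,410) some 6 mm from the face. Slide on gently until contact is felt.

move_arm([
  [[0,0,0,-0.2,0,0.1,0],[0,0,0,-0.4,0,0.1,0],[0,0,0,-0.4,0,0.1,0]],
])

```text
clock: 10.85
tcp_pos: [495.8, -29.3, 242.0]
eef_rot: [180.0, -0.0, 89.4]
contact_force: [0.8, 0.5, -2.4]
finger_gap: 0.098
```

move_arm([
  [[0,0,0,-0.1,0,0,0],[0,0,0,-0.2,0,0,0],[0,0,0,-0.2,0,0,0]],
])

```text
clock: 11.15
tcp_pos: [495.8, -31.3, 242.0]
eef_rot: [180.0, -0.0, 89.4]
contact_force: [-0.1, 0.1, -3.1]
finger_gap: 0.102
```

move_arm([
  [[0,0,0,-0.1,0,0,0],[0,0,0,-0.1,0,0,0]],
])

```text
clock: 11.35
tcp_pos: [495.8, -32.3, 242.0]
eef_rot: [180.0, -0.0, 89.4]
contact_force: [-0.3, 0.6, -2.5]
finger_gap: 0.103
```

move_arm([
  [[0,0,0,-0.1,0,0,0],[0,0,0,-0.1,0,0,0]],
])

```text
clock: 11.55
tcp_pos: [495.8, -32.8, 242.0]
eef_rot: [180.0, -0.1, 89.4]
contact_force: [0.1, 3.8, -1.7]
finger_gap: 0.101
```

Collar contact at y≈−32.5 (3.8 N). Ease 0.3 mm, then lower onto the bar.

move_arm([
  [[0,0,0,0.03,0,0.1,0],[0,0,0,0.03,0,0.2,0],[0,0,0,0.03,0,0.2,0]],
])

```text
clock: 11.85
tcp_pos: [495.7, -32.7, 239.8]
eef_rot: [180.0, -0.0, 89.4]
contact_force: [0.4, 3.0, -4.0]
finger_gap: 0.103
```

move_arm([
  [[0,0,0,0,0,0.05,0],[0,0,0,0,0,0.1,0],[0,0,0,0,0,0.1,0]],
])

```text
clock: 12.15
tcp_pos: [495.8, -32.8, 239.4]
eef_rot: [180.0, -0.0, 89.4]
contact_force: [-1.8, 4.7, 3.1]
finger_gap: 0.1
```

The hook now carries the weight (z force −2.4 → +3.1 N). Hold, then open.

move_arm([
  [[0,0,0,0,0,0,0],[0,0,0,0,0,0,0],[0,0,0,0,0,0,0],[0,0,0,0,0,0,0.2],[0,0,0,0,0,0,0.35],[0,0,0,0,0,0,0.35],[0,0,0,0,0,0,0.35],[0,0,0,0,0,0,0.35]],
])

```text
clock: 12.95
tcp_pos: [495.8, -33.0, 238.9]
eef_rot: [-180.0, 0.0, 89.4]
contact_force: [0.6, 0.0, 0.7]
finger_gap: 0.354
```

move_arm([
  [[0,0,0,0,0,-0.5,0.35],[0,0,0,0,0,-2,0.35],[0,0,0,0,0,-5,0.35],[0,0,0,0,0,-9,0.35],[0,0,0,5,0,-12,0.35],[0,0,0,10,-1,-13,0.35],[0,0,0,15,-3,-13,0.35],[0,0,0,20,-5,-13,0.35]],
])

```text
clock: 13.75
tcp_pos: [453.4, 153.2, 369.8]
eef_rot: [179.9, -0.0, 89.4]
contact_force: [0.8, 0.6, 0.3]
finger_gap: 0.351
```

Run:
```python
from h import *
s=sense(); print(s['tcp_pos'],s['finger_gap'],s['contact_force'])
for k in range(2):
    d=cam('side'); w=cloud(d); 
    hsv=cv2.cvtColor(d['frame'],cv2.COLOR_RGB2HSV)
    q=w[(hsv[...,0]>45)&(hsv[...,0]<80)&(hsv[...,1]>150)&(w[...,1]>-60)&(w[...,1]<10)&(w[...,0]>400)&(w[...,0]<600)&(w[...,2]>60)]
    print(q.min(0),q.max(0))
    for lo in range(60,260,40):
        p=q[(q[:,2]>lo)&(q[:,2]<=lo+40)]
        if len(p): print(lo,len(p),'x',np.round(np.percentile(p[:,0],[2,98]),1),'y',np.round(np.percentile(p[:,1],[2,50]),1))
save('s6.png',d['frame'][190:400,300:500],3.5)
```

```text
[453.39289348 153.19774264 369.81601064] 0.35088719691845954 [0.84045058 0.64514222 0.28628588]
[433.23053286 -39.69539107  62.95399409] [550.97590082 -28.03056019 261.83762576]
60 422 x [434.9 546.8] y [-39.1 -37.9]
100 527 x [434.7 544. ] y [-39.1 -37.8]
140 591 x [435.2 543.6] y [-38.8 -37.5]
180 211 x [468.7 512.4] y [-38.6 -37.4]
220 383 x [469.4 514.1] y [-38.6 -37.1]
[432.29297943 -39.89274567  62.6331167 ] [550.40281716 -28.19109785 261.24772346]
60 421 x [435.  546.2] y [-39.4 -37.9]
100 528 x [434.8 543.7] y [-39.1 -37.8]
140 596 x [434.9 542.7] y [-38.8 -37.5]
180 211 x [468.8 511.3] y [-38.5 -37.2]
220 373 x [469.  514.7] y [-38.6 -37.1]
```

View pics/s6.png

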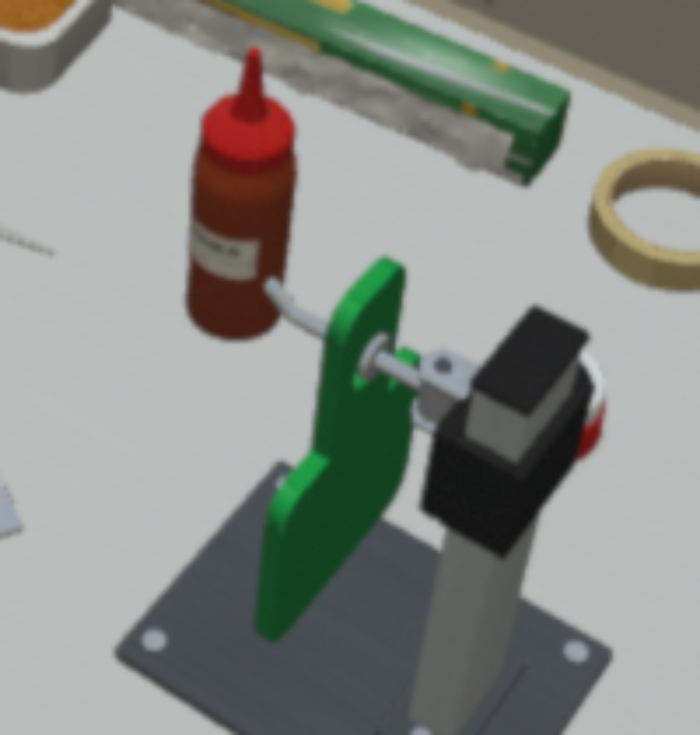

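The board hangs on the bar against the collar at (375,355), upright and the same in two successive images. Hand in.

move_arm([
  [[0,0,0,0,0,0,0.35],[0,0,0,0,0,0,0.35],[0,0,0,0,0,0,0.35],[0,0,0,0,0,0,0.35]],
])

```text
clock: 14.25
tcp_pos: [454.2, 150.7, 368.7]
eef_rot: [-180.0, 0.0, 89.3]
contact_force: [-0.5, -0.1, 1.0]
finger_gap: 0.35
```

```bash
python3 -c "
from h import *
print(hand_in())"
```

```text
the job is handed in; nothing more can be done
None
```

The hook is folded out to its stop and the green board hangs on it by its hole, back against the collar. I handed in at about 14 s; the hand-in reports no verdict.

- **Hook:** I pushed it until the force rose to about 20 N at the stop. Both cameras then showed the bar straight out, along world +y.
- **Hanging:** the largest wrist-sensed force while the board met the stand was about 6 N (limit 25 N). The board touched the collar at about 4 N, and the hook then took its weight.
- **Last checks:** two successive side-camera depth images agreed, so the board is still. It tilts well under 0.05 rad and its face is at the collar. The gripper is open and well clear.
- **Bottle, timer and scissors:** the arm never came near them, but I did not re-measure their positions at the end. The last picture shows the bottle and part of the timer apparently undisturbed, but only the scissors' blade tip.
- **Disagreement:** the side and top cameras differed by 2–3 mm in position, within what the hole allowed.

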